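Lever open the valve box and shut the stop valve

TASK

The stop valve inside the grey box on the plywood board has been left open. Lever the box's snap-shut cover up at the notch in its front with the screwdriver, fold the cover right back until it stays open, and turn the valve's lever a quarter turn to shut, so that it points straight to the front of the box. Leave the screwdriver lying on the bench clear of the box, and do not disturb the other things on the bench.

Things in the scene. Friction and masses are not known exactly. Their poses are not given: they have to be found in the camera images.
- valve_box: Grey sheet-metal service box on a plywood board (205 x 245 x 18 mm), all fixed to the bench. Origin: centre of the board's underside. x points from the front (notch side) to the back (hinge side), y to its left, z up. Box outside x -79..79, y -89..89, walls 4 mm, rim at z 100, inner floor at z 21. Pipe stubs stick out left and right at x 15, z 43, to y -111 and 111.
- pry_notch (a point): Middle of the bottom edge of the notch in the box's front wall, on the wall's inner face: box frame x -75, y 0, z 86. The notch is 22 mm wide, open at the top, 14 mm deep from the rim. The shut cover's underside is at z 96: a blade enters through a gap 10 mm high. Behind the notch the box is empty for 50 mm down to z 60, except for the catch lugs at y -53..-37 and 37..53.
- cover (a joint): Bare aluminium cover, a flat plate 148 x 166 mm, 4 mm thick, 0.25 kg, lying flush inside the rim, hinged at the back; 0 shut, grows as it opens, stop at 1.92 rad. Beyond its catches (see cover_lip) it turns freely: below about 1.6 rad it falls back under its weight, past that it falls open and stays.
- cover_hinge (a point): Middle of the cover's hinge axis, which runs along the box's y at x 77, z 100 of the box's frame. Fixed to the cover.
- cover_lip (a point): Middle of the lower edge of the cover's front lip, 150 mm from the hinge axis, 2 mm behind the front wall when shut; moves with the cover. Two sprung roller catches inside the front wall hold the lip down: about 15 N upward at the lip snaps it past them when it has risen about 6 mm (0.04 rad), then the cover stays ajar at about 0.075 rad; dropped from higher it snaps shut.
- stop_valve_lever (a joint): Red lever of the ball valve in the box. 0 open: the lever lies along the pipe and points to the box's left (+y); it turns counter-clockwise seen from above to its stop at 1.57 rad, shut: pointing to the box's front (-x). Light friction, it stays where it is left.
- valve_pivot (a point): Point on the valve lever's vertical axis at mid-height of the lever: in the box's frame x 15, y -35, z 77. The lever is a bar 16 mm wide and 6 mm thick (z 74..80) reaching from 25 to 81 mm from this axis.
- lever_end (a point): Middle of the lever's outer end, 81 mm from the pivot axis; moves with the lever.
- screwdriver: Flat-blade screwdriver with an amber handle, 201 mm, 0.11 kg, lying on the bench. Origin: middle of its length, on the bench. Its own y axis points along it from the tip to the handle's end. Handle from y -4 to 100 mm, 30 mm wide, 29 mm high; shank and blade 6.4 mm in diameter from y -100 to -4, the shank's axis 10 mm above the bench at the tip and 13 mm at the handle.
- driver_tip (a point): Tip of the screwdriver's blade, on the shank's axis (own y -100 mm, z 10 mm).
- brass_cartridge: Brass tap cartridge standing upright on the bench, 27 mm wide and 59 mm high, a bystander. Origin: centre of its underside.
- brass_tee: Brass tee fitting lying on the bench, 33 x 41 x 22 mm, a bystander. Origin: centre of its underside.
- brass_elbow: Brass elbow fitting lying on the bench, 51 x 44 x 25 mm, a bystander. Origin: centre of its underside.
- tape_roll: Roll of thread tape lying flat, 54 mm across and 14 mm high, a bystander. Origin: centre of its underside.
- grease_tin: Round flat tin, 64 mm across and 22 mm high, a bystander. Origin: centre of its underside.
- wrench: Adjustable wrench lying flat, 153 x 46 x 10 mm, a bystander. Origin: centre of its underside.
Mind the look-alikes: they are no part of the job. There is more than one size of the screwdriver; the job needs the smaller.

How it is judged:
By the outcome, as a careful person would: the job done as asked, in the order asked, and still so for the second after the job is handed in, with the robot touching nothing.
It also fails if it takes over 72 s, if anything falls off the work surface, if the arm or the gripper's body presses on something with over 40 N, if the wrist force passes 120 N, or if a joint passes its speed limit or range.

ROBOT

A 6-joint arm with a two-finger parallel gripper is mounted at the origin on a cart in front of the work surface, level with it; the furniture and walls round the work are solid. World frame = base frame: x ahead of the robot, y to its left, z up, the work surface at z = 0. Lengths are in m, angles in rad, forces in N, time in s.
With the tool pointing down it reaches from about 0.25 to 0.725 m from the base axis. Payload 4 kg.
Tool frame: the origin (TCP) lies midway between the tips of the shut fingers; the grasp point (between the pads) lies 19 mm behind it; z points along the fingers, y is the line along which they close (so a half turn about z gives the same grasp; the last joint's range is limited). The gripper opens to 85 mm and grips with 20 to 120 N. Pads are 22 mm wide; open, the fingers measure 114 mm over their backs; the gripper's body (76 mm by 85 mm) begins 54 mm behind the grasp point. The pads swing forward as they close: fully open they stand 13 mm farther back than shut.
Start: joints at [-1.199, 0.241, 0.005, 1.335, 0, 1.571], TCP at [0.182, -0.466, 0.231] pointing down, gripper open.
Joint ranges: [-2.72, 2.72], [-1.05, 1.87], [-1.09, 1.28], [-1.99, 2.15], [-1.42, 1.44], [-3.14, 3.14]. Speed limits (rad/s): [2.79, 2.79, 3.14, 3.14, 3.14, 3.14].

INTERFACE

Orientations are given as a unit quaternion [x, y, z, w].
In Python, from rig import bot gives the robot as it stands. The module is installed in compiled form; this text tells all that it offers.
- The arm moves only by the tool drive_tool, never from a script. Its argument "motion" is a list of rows, each a list of 3 entries, a list of its own where there are three numbers: the finger opening in m, from 0 to 0.0854, then the shift along the world's x, y, z in m, then the turn, a rotation vector about the world's x, y, z in degrees. A call has 1 to 10 rows; each row shifts and turns the commanded pose from where the row before left it; what a row does not reach is not made up. A row lasts 1/8 s, in which the tool goes at most 62.5 mm and 10.7 degrees, less where a joint would pass 70% of its speed; a pose out of reach is approached as far as the arm can. A call is refused whole if a number of a shift passes 0.0625 or a number of a turn 10.7, either way. A call with a gripper value outside its range is refused whole. The fingers move at their own pace and stop on an object; "squeeze" is the grip in N (left out, the last holds). Time passes only in rows, so rows that do not move let the fingers close. It gives the time, the measured TCP pose, the force, the opening and the grip force at its end, in the units of the state.
- bot.sense(): the state, without advancing time (a new reading comes with each control period).
- bot.camera(name): name is "scene" or "top" or "wrist"; returns the picture (420x560x3 uint8, blue, green, red); there is no depth.
- bot.camera_params(name): a dict with "intrinsics" (3x3 intrinsics, pixels), "rvec" (rotation vector, rad) and "tvec" (3), from world to camera coordinates, as OpenCV has them. Camera axes: x right, y down, z forward; pixel columns grow to the right and rows downward; lengths in m; the calibration is good to about 2 mm. A picture is of the moment at which its call begins: read the wrist's pose just before it. camera_params takes no time and is no camera call; for the wrist camera it gives the pose at the moment of the call.
- bot.sign_off(): hands the job in; it is judged then, once.
The state is a dict: "t": time; "q": joint angles; "joint_velocities": joint speeds; "joint_efforts": joint torques, N m; "eef_pos": TCP position; "tcp_rot": TCP orientation; "wrist_force": force on the tool from outside, world axes, zero at the start; "ft_torque": the same for the moment, N m; "grip_width": opening from 0.0 (shut) to 1.0 (fully open); "gripper_force": force on a finger pad.
Only numpy, scipy, OpenCV 4.12 (cv2) and the standard library are available. Lean on these libraries where they do the work, as an engineer would, in place of code of your own. Each camera call takes 0.05 s, during which the arm holds its last target. There are 200 camera calls.

## Working session

There is one attempt and no reset: what is moved stays moved. The work goes in short steps, Python scripts to look and compute and a tool call to move; the robot and the scene stay as the last step left them, time stands still between calls to the robot, and variables do not carry over. Pictures are saved under pics/ and viewed, at most 10 in all, crops included, and the job is handed in when it is done.

Besides the shell and the picture viewer there is one more tool, called as name(argument=value, ...) on one line, values as JSON. drive_tool: Moves the arm, as the interface text tells. Its arguments: {"type":"object","properties":{"motion":{"type":"array"},"squeeze":{"type":"number"}},"required":["motion"]}

```bash
mkdir -p pics; python3 - <<'E'
from rig import bot
import cv2,numpy as np
s=bot.sense();print(s)
for n in("top","scene"):
    im=bot.camera(n);cv2.imwrite(f"pics/{n}0.png",im);p=bot.camera_params(n);print(n,p)
E
```

```text
{'t': 0.0, 'q': array([-1.19902820e+00,  2.41413330e-01,  3.71709203e-03,  1.33520005e+00,
       -2.48299764e-05,  1.57076282e+00]), 'joint_velocities': array([-4.30998378e-04,  2.74101767e-05, -1.79501772e-04,  8.71564530e-04,
       -1.22525025e-03, -1.02204822e-03]), 'joint_efforts': array([-9.15453129e-04, -3.72314751e+01,  2.52409619e+01,  1.69904408e-02,
       -1.02600573e-04,  4.02776799e-07]), 'eef_pos': array([ 0.18139363, -0.46525348,  0.23041006]), 'tcp_rot': array([ 9.82769605e-01,  1.84831816e-01, -2.06236504e-04, -1.02960189e-03]), 'wrist_force': array([ 0.31525586, -0.34558375, -0.3502846 ]), 'ft_torque': array([-0.01662263, -0.02115707,  0.01294767]), 'gripper_force': 0.0, 'grip_width': 1.0000556960191833}
top {'intrinsics': array([[444.42630027,   0.        , 280.18683055],
       [  0.        , 444.42630027, 205.38325053],
       [  0.        ,   0.        ,   1.        ]]), 'rvec': array([ 1.81913387, -1.93279121,  0.59005259]), 'tvec': array([-0.22382368,  0.50796952,  1.22336416])}
scene {'intrinsics': array([[440.70711468,   0.        , 279.36830653],
       [  0.        , 440.70711468, 214.15355785],
       [  0.        ,   0.        ,   1.        ]]), 'rvec': array([ 0.80475614, -2.37166142,  1.3356402 ]), 'tvec': array([0.2761143 , 0.35742765, 0.80845928])}
```

View pics/top0.png

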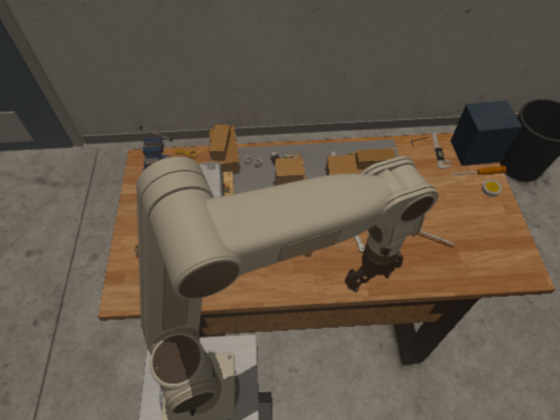

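View pics/scene0.png

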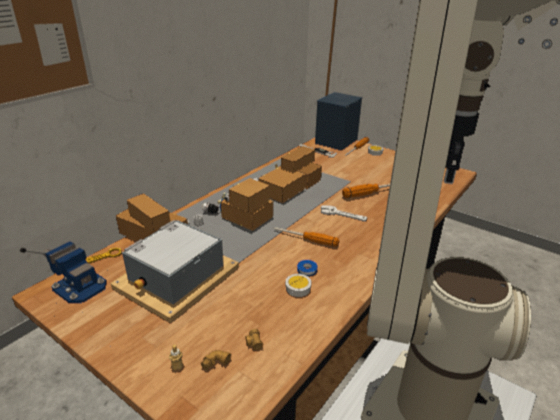

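The top view is mostly blocked by the arm. The scene view shows the box at about (175,265), amber drivers at about (320,238) and (365,188), and a third far off at about (362,142). I'll enlarge it.

```bash
cat > h.py <<'E'
from rig import bot
import cv2,numpy as np
from scipy.spatial.transform import Rotation as R
def ray(n,uv,p=None):
    p=p or bot.camera_params(n);M=cv2.Rodrigues(p['rvec'])[0]
    o=-M.T@p['tvec'];d=M.T@np.linalg.inv(p['intrinsics'])@np.array([uv[0],uv[1],1.]);return o,d
def onz(n,uv,z,p=None):
    o,d=ray(n,uv,p);return o+d*(z-o[2])/d[2]
def proj(n,X,p=None):
    p=p or bot.camera_params(n)
    return cv2.projectPoints(np.array(X,float).reshape(-1,3),p['rvec'],p['tvec'],p['intrinsics'],None)[0][:,0]
E
python3 - <<'E'
from h import *
im=cv2.imread("pics/scene0.png")
cv2.imwrite("pics/s1.png",cv2.resize(im[215:315,105:265],None,fx=5,fy=5,interpolation=cv2.INTER_CUBIC))
cv2.imwrite("pics/s2.png",cv2.resize(im[170:300,265:415],None,fx=4.6,fy=4.6,interpolation=cv2.INTER_CUBIC))
for a,b in(((275,231),(338,242)),((391,186),(343,192))):
    A,B=onz("scene",a,.01),onz("scene",b,.013);print(A,B,np.linalg.norm(A-B))
E
```

```text
[ 0.57396835 -0.27940067  0.01      ] [ 0.3979605  -0.34083184  0.013     ] 0.18644449382415815
[ 0.42837302 -0.75324397  0.01      ] [ 0.53548051 -0.60592395  0.013     ] 0.18216531199801797
```

View pics/s1.png

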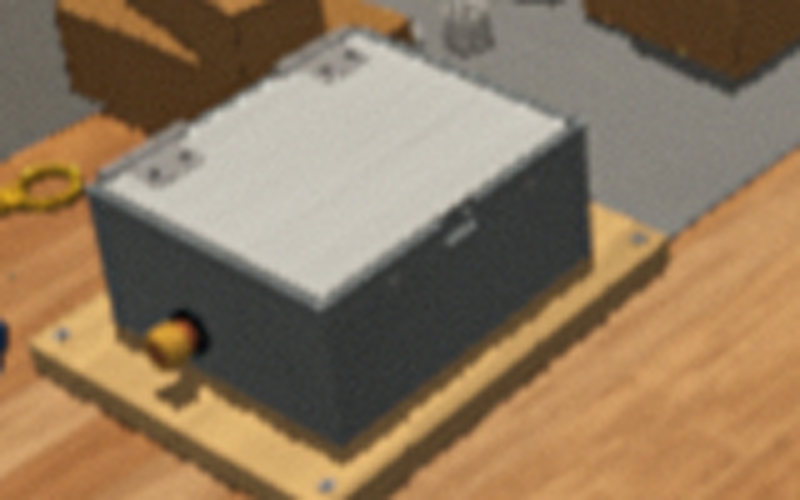

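View pics/s2.png

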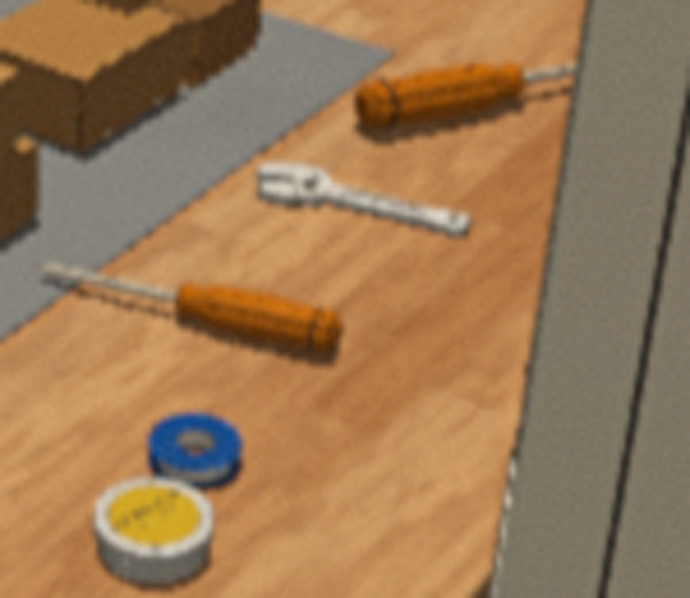

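The box rim's corners are at scene pixels (221.6,239.6), (169.6,275.4), (124,252.6) and (177,221.2), with the notch at about (197,259). The smaller driver has its tip at (275,229) and its handle end at (338,242); the larger one at top right is the decoy.

```bash
python3 - <<'E'
from h import *
px=[(221.6,239.6),(169.6,275.4),(124,252.6),(177,221.2)]
P=np.array([onz("scene",u,.1) for u in px]);print(P.round(4))
M=np.array([(-.079,-.089),(-.079,.089),(.079,.089),(.079,-.089)]) # FR,FL,BL,BR
q=P[:,:2];c=q.mean(0);H=M.T@(q-c);th=np.arctan2(H[0,1]-H[1,0],H[0,0]+H[1,1]);r=np.array([[np.cos(th),-np.sin(th)],[np.sin(th),np.cos(th)]])
print(c,np.degrees(th),(q-(c+M@r.T)).round(4))
print("notch",c+r@[-.079,0], onz("scene",(105+460/5,215+225/5),.093))
im=cv2.imread("pics/scene0.png");hsv=cv2.cvtColor(im,cv2.COLOR_BGR2HSV)
m=cv2.inRange(hsv,(5,200,110),(18,255,255));m[:, :295]=0;m[:,345:]=0;m[:220]=0;m[255:]=0
ys,xs=np.nonzero(m);W=np.array([onz("scene",(x,y),.015)[:2] for x,y in zip(xs,ys)])
c=W.mean(0);w,v=np.linalg.eigh(np.cov(W.T));d=v[:,1]*np.sign(-v[0,1]);t=(W-c)@d
print("handle",len(xs),c,"dir tip->end",d,np.percentile(t,[1,99]),np.sqrt(w))
print("tip",onz("scene",(265+45/4.6,170+270/4.6),.01))
E
```

```text
[[ 0.5723 -0.0601  0.1   ]
 [ 0.5668  0.1108  0.1   ]
 [ 0.716   0.1206  0.1   ]
 [ 0.7231 -0.0497  0.1   ]]
[0.64455715 0.03039723] 2.8740769031290583 [[ 0.0022  0.0024]
 [ 0.0056 -0.0045]
 [-0.003  -0.0027]
 [-0.0048  0.0048]]
notch [0.56565652 0.02643608] [0.56704792 0.02896359 0.093     ]
handle 222 [ 0.44755396 -0.32871926] dir tip->end [-0.96226464 -0.27211534] [-0.04919369  0.04746627] [0.00955913 0.02707775]
tip [ 0.58194172 -0.28870198  0.01      ]
```

drive_tool(motion=[[0.0854,[0.047,0.0235,-0.01],[0,0,-5.5]],[0.0854,[0.047,0.0235,-0.01],[0,0,0]],[0.0854,[0.047,0.0235,-0.01],[0,0,0]],[0.0854,[0.047,0.0235,-0.01],[0,0,0]],[0.0854,[0.047,0.0235,-0.01],[0,0,0]],[0.0854,[0.047,0.0235,-0.01],[0,0,0]],[0.0854,[0,0,0],[0,0,0]],[0.0854,[0,0,0],[0,0,0]]], squeeze=60)

```text
t: 1.1
eef_pos: [0.4631, -0.3245, 0.1707]
tcp_rot: [0.99, 0.138, -0.001, -0.0]
wrist_force: [-0.4, -0.5, 1.1]
grip_width: 1.004
gripper_force: 0.0
```

```bash
python3 - <<'E'
from h import *
s=bot.sense();print(s['t'],s['eef_pos'],R.from_quat(s['tcp_rot']).as_matrix().round(3))
p=bot.camera_params("wrist");w=bot.camera("wrist");t=bot.camera("top")
np.save("pw.npy",p,allow_pickle=True)
o,d=ray("wrist",(280,210),p);print("cam",o,d)
cv2.imwrite("pics/w1.png",w);cv2.imwrite("pics/t1.png",t)
cv2.imwrite("pics/wt1.png",np.hstack([cv2.resize(w,(400,300)),cv2.resize(t,(400,300))]))
hsv=cv2.cvtColor(w,cv2.COLOR_BGR2HSV)
m=cv2.inRange(hsv,(5,200,110),(18,255,255));m=cv2.morphologyEx(m,cv2.MORPH_OPEN,np.ones((3,3)))
n,l,st,c=cv2.connectedComponentsWithStats(m)
for i in range(1,n):
  if st[i,4]>300:
    ys,xs=np.nonzero(l==i);W=np.array([onz("wrist",(x,y),.0145,p)[:2] for x,y in zip(xs,ys)])
    cc,(a,b),an=cv2.minAreaRect((W*1000).astype(np.float32));ww,v=np.linalg.eigh(np.cov(W.T))
    print(st[i],cc,a,b,an,W.mean(0),np.degrees(np.arctan2(v[1,1],v[0,1])))
E
```

```text
1.1 [ 0.46311352 -0.32453896  0.17069155] [[ 0.962  0.273 -0.002]
 [ 0.273 -0.962  0.001]
 [-0.001 -0.001 -1.   ]]
cam [ 0.53752943 -0.30320085  0.31331004] [-0.30491542 -0.07726324 -0.94932901]
[268 155  28  45 963] (474.9261169433594, -319.5338134765625) 44.819847106933594 27.280004501342773 16.57469367980957 [ 0.47478852 -0.32059508] -162.9911090016873
```

View pics/wt1.png

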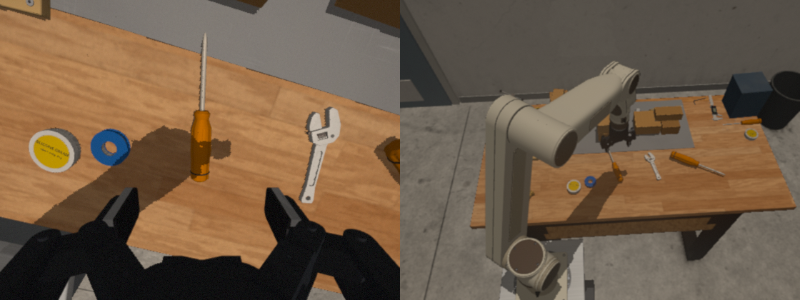

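In the wrist view (full-size pixels) the handle spans (281,154) to (281,254), the blade tip is at (287,48), and the wrench and tape are well clear to the sides.

```bash
python3 - <<'E'
from h import *
p=np.load("pw.npy",allow_pickle=True).item()
T=onz("wrist",(287,48),.01,p);A=onz("wrist",(281.5,155),.016,p);B=onz("wrist",(281,253),.016,p)
print(T,A,B);d=(T-B)[:2];print(np.linalg.norm(d),np.degrees(np.arctan2(d[1],d[0])));d/=np.linalg.norm(d)
print("target 133 behind tip",T[:2]-.133*d, "wrt tcp",T[:2]-.133*d-[.4631,-.3245])
E
```

```text
[ 0.589092   -0.29248228  0.01      ] [ 0.49666288 -0.31354145  0.016     ] [ 0.39535435 -0.34165357  0.016     ]
0.19988019004529003 14.24116214058618
target 133 behind tip [ 0.46017924 -0.32520079] wrt tcp [-0.00292076 -0.00070079]
```

drive_tool(motion=[[0.0854,[-0.003,-0.001,-0.05],[0,0,-1.5]],[0.0854,[0,0,-0.05],[0,0,0]],[0.0854,[0,0,-0.04],[0,0,0]],[0.0854,[0,0,-0.0255],[0,0,0]],[0.06,[0,0,0],[0,0,0]],[0.02,[0,0,0],[0,0,0]],[0.02,[0,0,0],[0,0,0]],[0.02,[0,0,0],[0,0,0]],[0.02,[0,0,0],[0,0,0]]], squeeze=100)

```text
t: 2.33
eef_pos: [0.4618, -0.3269, 0.0081]
tcp_rot: [0.992, 0.124, 0.001, 0.001]
wrist_force: [-0.9, 0.6, 4.8]
grip_width: 0.292
gripper_force: 98.1
```

drive_tool(motion=[[0.02,[0,0,0.05],[0,0,0]],[0.02,[0,0,0.05],[0,0,0]],[0.02,[-0.0115,0.058,0.045],[0,0,-6]],[0.02,[-0.0115,0.058,0],[0,0,-5.5]],[0.02,[-0.0115,0.058,0],[0,0,0]],[0.02,[-0.0115,0.058,0],[0,0,0]],[0.02,[-0.0115,0.058,0],[0,0,0]],[0.02,[-0.0115,0.056,0],[0,0,0]],[0.02,[0,0,0],[0,0,0]],[0.02,[0,0,0],[0,0,0]]])

```text
t: 3.58
eef_pos: [0.394, 0.0109, 0.1443]
tcp_rot: [1.0, 0.025, 0.001, 0.0]
wrist_force: [-0.0, 0.2, -1.4]
grip_width: 0.294
gripper_force: 99.3
```

```bash
python3 - <<'E'
from h import *
s=bot.sense();print(s['t'],s['eef_pos'],R.from_quat(s['tcp_rot']).as_matrix().round(3),s['grip_width'])
p=bot.camera_params("wrist");w=bot.camera("wrist");np.save("pw.npy",p,allow_pickle=True)
t=bot.camera("scene");cv2.imwrite("pics/w2.png",w);cv2.imwrite("pics/s3.png",t)
cv2.imwrite("pics/ws2.png",np.hstack([w[:350],cv2.resize(t[180:320,90:190+0],(250,350))])[:, :800])
E
```

```text
3.575 [0.39396219 0.01094963 0.14434533] [[ 0.999  0.05   0.002]
 [ 0.05  -0.999 -0.001]
 [ 0.002  0.001 -1.   ]] 0.29364288155999124
```

View pics/ws2.png

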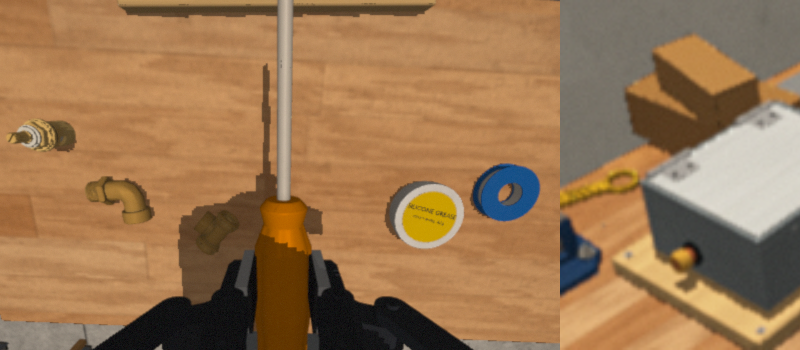

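The wrist view shows the shank rising straight at column 285 with the tip beyond the top edge. The board's front edge runs from (120,~8) to (433,~8). The driver is held firmly. I'll measure the board corners and the tip.

```bash
python3 - <<'E'
from h import *
p=np.load("pw.npy",allow_pickle=True).item();w=cv2.imread("pics/w2.png")
# board front-bottom/top edge: plywood yellow vs bench: scan
hsv=cv2.cvtColor(w,cv2.COLOR_BGR2HSV)
for c in(150,200,240,330,380,420): print(c,[tuple(int(v) for v in w[r,c]) for r in range(0,16,2)])
for r in(3,5): 
  g=w[r].astype(int); print(r,[(c,tuple(g[c])) for c in list(range(112,128,2))+list(range(426,442,2))])
a,b=onz("wrist",(285,190),.149,p),onz("wrist",(285,5),.1465,p);d=b-a
for r in(10,60,120,180):
  L=cv2.cvtColor(w,cv2.COLOR_BGR2GRAY)[r,265:305].astype(int); print(r,L.tolist())
E
python3 - <<'E'
from h import *
im=cv2.imread("pics/s3.png");cv2.imwrite("pics/s3c.png",cv2.resize(im[205:325,120:280],None,fx=5,fy=5,interpolation=cv2.INTER_CUBIC))
E
```

```text
150 [(91, 145, 189), (92, 143, 182), (79, 126, 162), (56, 88, 113), (40, 61, 78), (32, 61, 76), (44, 63, 84), (50, 75, 100)]
200 [(87, 142, 183), (89, 141, 180), (78, 124, 160), (48, 79, 104), (38, 58, 76), (36, 60, 78), (39, 62, 85), (52, 80, 108)]
240 [(89, 143, 183), (92, 146, 185), (78, 124, 159), (47, 75, 97), (40, 64, 78), (40, 61, 78), (44, 67, 89), (48, 72, 98)]
330 [(91, 145, 186), (93, 147, 187), (76, 118, 152), (40, 67, 87), (39, 60, 76), (38, 59, 77), (42, 66, 89), (50, 74, 98)]
380 [(94, 148, 188), (90, 143, 182), (72, 115, 147), (44, 67, 86), (37, 59, 76), (40, 60, 78), (47, 70, 93), (55, 83, 110)]
420 [(91, 145, 186), (87, 139, 179), (72, 111, 141), (39, 63, 82), (35, 59, 75), (37, 61, 76), (47, 71, 95), (84, 125, 166)]
3 [(112, (np.int64(78), np.int64(121), np.int64(170))), (114, (np.int64(79), np.int64(122), np.int64(172))), (116, (np.int64(81), np.int64(123), np.int64(170))), (118, (np.int64(82), np.int64(127), np.int64(163))), (120, (np.int64(85), np.int64(136), np.int64(174))), (122, (np.int64(88), np.int64(138), np.int64(176))), (124, (np.int64(88), np.int64(137)
[... 1416 characters left out ...]
5, 163, 169, 176, 186, 186, 180, 170, 159, 153, 139, 116, 79, 64, 59, 62, 62, 64, 63, 65, 63, 61, 61, 65]
60 [151, 148, 148, 147, 146, 147, 145, 147, 145, 144, 142, 133, 116, 125, 137, 139, 138, 167, 175, 182, 186, 184, 174, 166, 158, 146, 132, 124, 129, 131, 131, 130, 129, 127, 129, 129, 128, 129, 130, 130]
120 [74, 71, 70, 72, 71, 99, 130, 135, 135, 134, 134, 125, 108, 123, 144, 154, 165, 171, 176, 185, 185, 177, 171, 160, 151, 136, 123, 129, 133, 135, 135, 138, 140, 138, 137, 138, 138, 142, 143, 145]
180 [68, 65, 65, 64, 63, 66, 65, 66, 65, 63, 63, 75, 98, 129, 145, 158, 165, 173, 180, 184, 179, 171, 163, 152, 135, 123, 124, 122, 121, 122, 124, 125, 126, 126, 126, 130, 129, 131, 134, 135]
```

View pics/s3c.png

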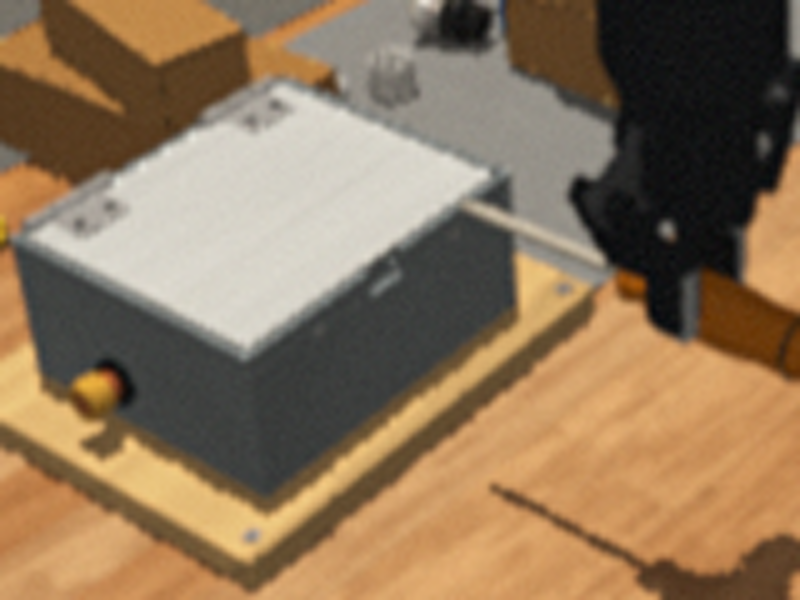

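The scene crop shows the tip at scene pixel (212,245.6), ahead of and above the front wall, with the notch at about (197.5,259.5).

```bash
python3 - <<'E'
from h import *
p=np.load("pw.npy",allow_pickle=True).item()
A,B=onz("wrist",(118.5,4.5),.018,p),onz("wrist",(433.5,4),.018,p);print("board FL,FR",A,B,np.linalg.norm(A-B))
d=(A-B)[:2]/np.linalg.norm(A-B);yaw=np.degrees(np.arctan2(-d[0],d[1]));f=np.array([d[1],-d[0]]);print("yaw",yaw)
O=(A+B)[:2]/2+f*.1025;print("origin",O)
for n,X in dict(notch_out=(-.079,0),pivot=(.015,-.035),hinge=(.077,0)).items(): print(n,O+f*X[0]+d*X[1])
o,r1=ray("wrist",(285.8,10),p);_,r2=ray("wrist",(284.3,180),p);nrm=np.cross(r1,r2)
so,sd=ray("scene",(212,245.6));T=so+sd*(nrm@(o-so))/(nrm@sd);print("tip",T)
a=onz("wrist",(284.3,180),T[2]+.003,p);v=T-a;print("shank yaw",np.degrees(np.arctan2(v[1],v[0])),"neck",a)
C=np.array([[*(O+f*x+d*y),.1] for x,y in((-.079,-.089),(-.079,.089),(.079,.089),(.079,-.089))]);print(proj("scene",C),proj("scene",[[*(O-f*.079),.086]]))
E
```

```text
board FL,FR [0.54181774 0.14439858 0.018     ] [ 0.55425222 -0.09666669  0.018     ] 0.24138575012204078
yaw 2.952777802533043
origin [0.65039889 0.02914602]
notch_out [0.57150378 0.0250765 ]
pivot [ 0.66718193 -0.00503482]
hinge [0.72729666 0.03311251]
tip [0.52574966 0.016369   0.1453116 ]
shank yaw 2.4804161183299636 neck [0.43996088 0.01265276 0.1483116 ]
[[221.53341578 238.3918036 ]
 [168.45677431 276.10504502]
 [121.17660793 251.5525608 ]
 [175.95605013 218.90918483]] [[197.13533734 260.86933123]]
```

drive_tool(motion=[[0.02,[0,0.009,-0.03],[0,-2,0]],[0.02,[0.01,0,-0.029],[0,0,0]],[0.02,[0.02,0.0005,0],[0,0,0]],[0.02,[0,0,0],[0,0,0]],[0.02,[0,0,0],[0,0,0]]], squeeze=120)

```text
t: 4.3
eef_pos: [0.4231, 0.0186, 0.0847]
tcp_rot: [1.0, 0.024, 0.017, 0.0]
wrist_force: [0.8, -0.1, -1.1]
grip_width: 0.285
gripper_force: 120.4
```

```bash
python3 - <<'E'
from h import *
s=bot.sense();print(s['t'],s['eef_pos'],R.from_quat(s['tcp_rot']).as_matrix().round(3),s['grip_width'],s['wrist_force'])
im=bot.camera("scene");cv2.imwrite("pics/s4.png",im)
cv2.imwrite("pics/s4c.png",cv2.resize(im[225:285,170:250],None,fx=8,fy=8,interpolation=cv2.INTER_CUBIC))
print(proj("scene",[[.556,.0257,.0915],[.568,.0254,.0915]]))
E
```

```text
4.3 [0.4231437  0.01855732 0.08466598] [[ 0.998  0.048  0.034]
 [ 0.048 -0.999  0.001]
 [ 0.034  0.001 -0.999]] 0.28516752908618737 [ 0.7833325  -0.0837214  -1.05793774]
[[201.40797086 261.62100821]
 [197.88176802 259.62704993]]
```

View pics/s4c.png

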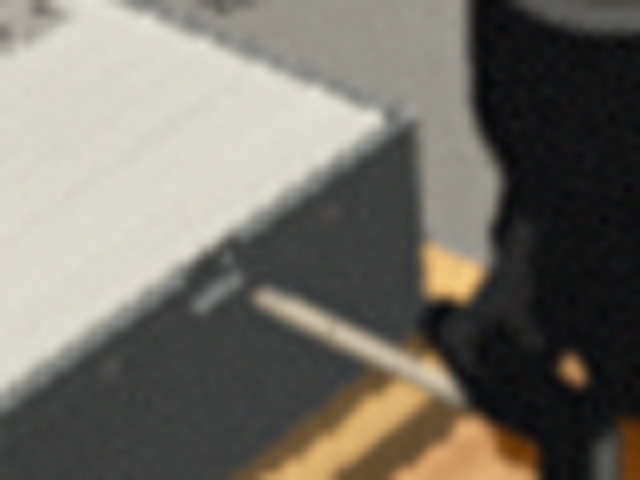

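The tip is at scene pixel (202.2,261.6), within 1 px of where I predicted. The notch sill is centred at about (197.2,261.2), so the line-up is good.

drive_tool(motion=[[0.02,[0.01,0.0015,0],[0,0,0]],[0.02,[0.01,0.0005,0],[0,0,0]],[0.02,[0.008,0.0005,0],[0,0,0]],[0.02,[0,0,0],[0,0,0]]])

```text
t: 4.85
eef_pos: [0.4524, 0.0222, 0.0847]
tcp_rot: [1.0, 0.025, 0.018, 0.0]
wrist_force: [0.4, -0.4, -0.5]
grip_width: 0.287
gripper_force: 120.4
```

drive_tool(motion=[[0.02,[0.008,0.0005,0],[0,0,0]],[0.02,[0.008,0.0005,0],[0,0,0]],[0.02,[0,0,0],[0,0,0]],[0.02,[0,0,0],[0,0,0]]])

```text
t: 5.35
eef_pos: [0.4673, 0.023, 0.0845]
tcp_rot: [1.0, 0.025, 0.017, 0.0]
wrist_force: [-0.2, 0.4, -1.6]
grip_width: 0.286
gripper_force: 120.4
```

```bash
python3 - <<'E'
from h import *
s=bot.sense();print(s['wrist_force'])
im=bot.camera("scene");cv2.imwrite("pics/s5c.png",cv2.resize(im[225:285,170:250],None,fx=8,fy=8,interpolation=cv2.INTER_CUBIC))
E
```

```text
[-0.1609531   0.41572945 -1.60237126]
```

View pics/s5c.png

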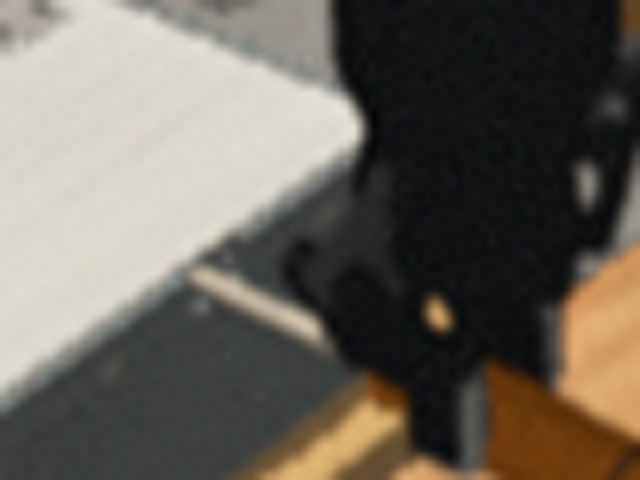

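drive_tool(motion=[[0.02,[0,0,-0.0015],[0,0,0]],[0.02,[0.0003,0,-0.006],[0,-3,0]],[0.02,[0.0005,0,-0.006],[0,-3,0]],[0.02,[0.001,0,-0.006],[0,-3,0]],[0.02,[0,0,0],[0,0,0]]])

```text
t: 6.02
eef_pos: [0.4669, 0.0218, 0.0644]
tcp_rot: [0.995, 0.026, 0.094, 0.002]
wrist_force: [-4.3, -0.6, 0.7]
grip_width: 0.283
gripper_force: 120.6
```

drive_tool(motion=[[0.02,[0.001,0,-0.006],[0,-3,0]],[0.02,[0.0012,0,-0.006],[0,-3,0]],[0.02,[0.0015,0,-0.006],[0,-3,0]],[0.02,[0,0,0],[0,0,0]]])

```text
t: 6.52
eef_pos: [0.4702, 0.0211, 0.0459]
tcp_rot: [0.985, 0.026, 0.171, 0.003]
wrist_force: [-7.7, -0.0, 1.0]
grip_width: 0.283
gripper_force: 120.8
```

```bash
python3 - <<'E'
from h import *
s=bot.sense();print(s['eef_pos'],R.from_quat(s['tcp_rot']).as_matrix().round(3))
im=bot.camera("scene");cv2.imwrite("pics/s6.png",im);cv2.imwrite("pics/s6c.png",cv2.resize(im[205:305,115:255],None,fx=5,fy=5,interpolation=cv2.INTER_CUBIC))
E
```

```text
[0.47018351 0.02114202 0.04589133] [[ 0.94   0.05   0.336]
 [ 0.053 -0.999  0.002]
 [ 0.336  0.015 -0.942]]
```

```bash
cat > cov.py <<'E'
from h import *
def edge(im,cols=(145,155,163,168,172,178,185,190)):
    g=cv2.cvtColor(im,cv2.COLOR_BGR2GRAY);o=[]
    for c in cols:
        r=np.nonzero(g[215:290,c]>140)[0]; o.append((int(r.min())+215,int(r.max())+215) if len(r) else None)
    return o
if __name__=="__main__":
    print(edge(cv2.imread("pics/scene0.png")));s=bot.sense();im=bot.camera("scene");print(edge(im),s['wrist_force'],s['eef_pos'])
    O=np.array([.647,.0295]);f=np.array([np.cos(.0515),np.sin(.0515)]);d=np.array([-f[1],f[0]])
    for th in(0,.04,.075,.12):
        print(th,proj("scene",[[*(O+f*(.077-.150*np.cos(th))+d*y),.1+.150*np.sin(th)] for y in(.083,0)]).round(1).tolist())
E
python3 cov.py
```

```text
[(239, 262), (233, 267), (229, 271), (226, 274), (224, 272), (222, 267), (225, 262), (228, 259)]
[(239, 262), (233, 267), (227, 270), (224, 273), (220, 271), (215, 267), (215, 262), (215, 258)] [-8.13901394  0.10528647  1.52704378] [0.46947158 0.02104317 0.0455343 ]
0 [[169.4, 274.4], [195.6, 255.8]]
0.04 [[169.1, 272.2], [195.4, 253.7]]
0.075 [[168.7, 270.3], [195.1, 251.9]]
0.12 [[168.1, 267.8], [194.6, 249.4]]
```

drive_tool(motion=[[0.02,[0.005,0,0.001],[0,0,0]],[0.02,[0.005,0,0.001],[0,0,0]],[0.02,[0.001,0,-0.005],[0,-2,0]],[0.02,[0.001,0,-0.004],[0,-1,0]],[0.02,[0,0,0],[0,0,0]]])

```text
t: 7.25
eef_pos: [0.4818, 0.0209, 0.0384]
tcp_rot: [0.98, 0.026, 0.195, 0.004]
wrist_force: [-9.3, -1.0, 4.0]
grip_width: 0.284
gripper_force: 120.8
```

```bash
python3 cov.py|head -2
```

```text
[(239, 262), (233, 267), (229, 271), (226, 274), (224, 272), (222, 267), (225, 262), (228, 259)]
[(239, 260), (233, 264), (227, 268), (224, 270), (220, 267), (215, 263), (215, 258), (215, 255)] [-9.28164155 -0.96895998  3.96613051] [0.48179492 0.02094753 0.03839669]
```

drive_tool(motion=[[0.02,[0,0,0.004],[0,0,0]],[0.02,[0,0,0.005],[0,0,0]],[0.02,[0,0,0.005],[0,0,0]],[0.02,[0,0,0.006],[0,0,0]],[0.02,[0,0,0],[0,0,0]]])

```text
t: 7.92
eef_pos: [0.4859, 0.0211, 0.061]
tcp_rot: [0.979, 0.026, 0.2, 0.004]
wrist_force: [0.3, -0.1, -2.6]
grip_width: 0.284
gripper_force: 119.9
```

```bash
python3 cov.py|head -2
```

```text
[(239, 262), (233, 267), (229, 271), (226, 274), (224, 272), (222, 267), (225, 262), (228, 259)]
[(239, 257), (233, 260), (227, 262), (224, 262), (220, 260), (220, 256), (215, 251), (215, 248)] [ 0.25010342 -0.06914132 -2.62336077] [0.48594579 0.02113863 0.06101708]
```

drive_tool(motion=[[0.02,[0.004,0,0.01],[0,0,0]],[0.02,[0.005,0.0005,0.01],[0,0,0]],[0.02,[0.006,0,0.01],[0,0,0]],[0.02,[0.006,0.0005,0.01],[0,0,0]],[0.02,[0.006,0,0.0095],[0,0,0]],[0.02,[0.007,0.0005,0.009],[0,0,0]],[0.02,[0,0,0],[0,0,0]]])

```text
t: 8.85
eef_pos: [0.521, 0.0228, 0.1202]
tcp_rot: [0.979, 0.026, 0.201, 0.004]
wrist_force: [-0.8, 0.8, -1.2]
grip_width: 0.283
gripper_force: 119.9
```

```bash
cat >> cov.py <<'E'
    for th in(.5,.6,.7,.8,.9,1.0,1.1,1.2,1.3,1.4,1.5,1.6,1.7,1.8,1.92):
        print(th,proj("scene",[[*(O+f*(.077-.150*np.cos(th))+d*y),.1+.150*np.sin(th)] for y in(.083,-.083)]).round(1).tolist())
    cv2.imwrite("pics/cov_last.png",im)
    g=cv2.cvtColor(im,cv2.COLOR_BGR2GRAY)
    b=cv2.imread("pics/scene0.png",0);dd=cv2.absdiff(g,b)>25;dd=dd.astype(np.uint8);dd=cv2.morphologyEx(dd,cv2.MORPH_OPEN,np.ones((3,3)))
    for c in range(120,225,6):
        r=np.nonzero(dd[100:300,c])[0]+100;print(c,r.min() if len(r) else None,r.max() if len(r) else None,end=" | ")
E
python3 cov.py
```

```text
[(239, 262), (233, 267), (229, 271), (226, 274), (224, 272), (222, 267), (225, 262), (228, 259)]
[None, (225, 225), (220, 229), (217, 217), (215, 215), None, (215, 232), (215, 236)] [-0.83878695  0.8216118  -1.19203173] [0.52100814 0.02276121 0.12020183]
0 [[169.4, 274.4], [195.6, 255.8]]
0.04 [[169.1, 272.2], [195.4, 253.7]]
0.075 [[168.7, 270.3], [195.1, 251.9]]
0.12 [[168.1, 267.8], [194.6, 249.4]]
0.5 [[159.4, 245.0], [211.4, 212.2]]
0.6 [[156.0, 238.9], [208.6, 206.7]]
0.7 [[152.3, 232.9], [205.4, 201.3]]
0.8 [[148.3, 227.0], [201.8, 196.1]]
0.9 [[144.0, 221.5], [198.0, 191.1]]
1.0 [[139.5, 216.3], [193.9, 186.5]]
1.1 [[134.8, 211.4], [189.7, 182.3]]
1.2 [[130.1, 207.1], [185.3, 178.5]]
1.3 [[125.3, 203.3], [180.8, 175.2]]
1.4 [[120.6, 200.0], [176.3, 172.5]]
1.5 [[116.0, 197.3], [171.9, 170.3]]
1.6 [[111.5, 195.3], [167.6, 168.6]]
1.7 [[107.2, 193.8], [163.4, 167.5]]
1.8 [[103.2, 193.0], [159.3, 167.0]]
1.92 [[98.8, 192.9], [154.8, 167.1]]
120 None None | 126 None None | 132 245 256 | 138 241 260 | 144 231 263 | 150 226 266 | 156 223 269 | 162 219 271 | 168 217 274 | 174 216 271 | 180 212 266 | 186 209 262 | 192 206 258 | 198 231 259 | 204 233 253 | 210 214 299 | 216 196 299 | 222 180 299 |
```

drive_tool(motion=[[0.02,[0.008,0.0005,0.008],[0,0,0]],[0.02,[0.009,0.0005,0.0075],[0,0,0]],[0.02,[0.01,0.0005,0.0065],[0,0,0]],[0.02,[0.01,0.0005,0.0055],[0,0,0]],[0.02,[0.011,0.0005,0.0045],[0,0,0]],[0.02,[0.011,0.0005,0.003],[0,0,0]],[0.02,[0.01,0.0005,0.002],[0,0,0]],[0.02,[0.01,0.0005,0.001],[0,0,0]],[0.02,[0,0,0],[0,0,0]]])

```text
t: 10.02
eef_pos: [0.5992, 0.0266, 0.1569]
tcp_rot: [0.98, 0.026, 0.2, 0.004]
wrist_force: [-0.1, -0.1, -1.3]
grip_width: 0.282
gripper_force: 120.0
```

```bash
python3 cov.py|tail -1
```

```text
120 218 233 | 126 221 253 | 132 198 255 | 138 196 258 | 144 195 262 | 150 202 265 | 156 207 268 | 162 214 271 | 168 211 273 | 174 212 271 | 180 186 268 | 186 167 299 | 192 168 299 | 198 172 294 | 204 174 299 | 210 100 299 | 216 100 299 | 222 100 291 |
```

drive_tool(motion=[[0.02,[0.01,0.0005,0],[0,0,0]],[0.02,[0.01,0.0005,0],[0,0,0]],[0.02,[0.01,0.0005,0],[0,0,0]],[0.02,[0.008,0.0005,0],[0,0,0]],[0.02,[0,0,0],[0,0,0]],[0.02,[0,0,0],[0,0,0]]])

```text
t: 10.82
eef_pos: [0.6358, 0.0286, 0.1563]
tcp_rot: [0.98, 0.026, 0.199, 0.004]
wrist_force: [-0.7, 0.2, -0.4]
grip_width: 0.281
gripper_force: 120.0
```

```bash
python3 - <<'E'
from h import *
s=bot.sense();im=bot.camera("scene");t=bot.camera("top");cv2.imwrite("pics/s7.png",im);cv2.imwrite("pics/t7.png",t)
g=cv2.cvtColor(im,cv2.COLOR_BGR2GRAY)
for r in(175,185,195,200,210): print(r,g[r,90:190:4].tolist())
b=cv2.imread("pics/scene0.png",0)
for r in(175,185,195,200,210): print(r,b[r,90:190:4].tolist())
E
```

```text
175 [119, 123, 121, 117, 123, 120, 124, 122, 119, 120, 118, 120, 138, 127, 170, 101, 132, 114, 119, 119, 23, 73, 36, 36, 36]
185 [124, 122, 120, 119, 119, 120, 129, 133, 134, 131, 132, 131, 132, 132, 102, 113, 132, 136, 115, 104, 18, 19, 18, 21, 30]
195 [123, 121, 117, 131, 133, 133, 105, 102, 134, 137, 132, 135, 138, 157, 126, 103, 130, 134, 133, 114, 13, 14, 16, 20, 16]
200 [124, 122, 124, 110, 130, 135, 132, 106, 133, 136, 135, 131, 129, 126, 196, 101, 104, 136, 133, 66, 26, 21, 19, 21, 17]
210 [123, 123, 123, 124, 106, 132, 133, 111, 109, 134, 133, 133, 130, 130, 131, 132, 114, 49, 119, 39, 16, 17, 20, 18, 17]
175 [104, 104, 103, 104, 105, 104, 105, 104, 106, 104, 103, 105, 103, 103, 108, 106, 105, 104, 104, 103, 102, 103, 104, 102, 102]
185 [105, 104, 102, 104, 105, 106, 104, 102, 105, 101, 100, 104, 102, 105, 106, 105, 102, 101, 101, 101, 99, 101, 103, 102, 104]
195 [108, 104, 104, 100, 103, 103, 102, 103, 105, 102, 106, 100, 112, 130, 114, 100, 104, 106, 104, 102, 102, 102, 100, 99, 101]
200 [106, 105, 107, 104, 101, 107, 102, 104, 104, 104, 133, 135, 135, 134, 133, 137, 103, 105, 105, 105, 99, 103, 101, 105, 103]
210 [107, 106, 108, 105, 106, 101, 103, 101, 102, 120, 57, 57, 57, 134, 133, 134, 134, 134, 134, 132, 102, 111, 131, 137, 131]
```

drive_tool(motion=[[0.02,[-0.045,-0.002,0.005],[0,0,0]],[0.02,[-0.05,-0.003,0.005],[0,0,0]],[0.02,[-0.05,-0.01,0.0],[0,0,0]],[0.02,[-0.03,-0.05,0],[0,8,0]],[0.02,[0,-0.058,0],[0,8,0]],[0.02,[0,-0.058,0],[0,7,0]],[0.02,[0,-0.058,0],[0,0,6]],[0.02,[0,-0.058,0],[0,0,5.5]],[0.02,[0,-0.058,0],[0,0,0]],[0.02,[0,0,0],[0,0,0]]])

```text
t: 12.18
eef_pos: [0.4607, -0.3305, 0.1663]
tcp_rot: [0.992, 0.123, 0.0, -0.0]
wrist_force: [-0.4, 0.3, -1.7]
grip_width: 0.283
gripper_force: 120.0
```

```bash
python3 - <<'E'
from h import *
s=bot.sense();Q=R.from_quat(s['tcp_rot']).as_matrix();print(s['t'],s['eef_pos'],Q.round(3))
p=bot.camera_params("wrist");w=bot.camera("wrist");np.save("pw.npy",p,allow_pickle=True);cv2.imwrite("pics/w8.png",w)
im=bot.camera("scene");cv2.imwrite("pics/s8.png",im)
g=cv2.cvtColor(im,cv2.COLOR_BGR2GRAY)
for r in(185,195,205): print(r,g[r,90:190:4].tolist())
# predicted tip & TCP projection in scene for various in-hand pitch
hsv=cv2.cvtColor(im,cv2.COLOR_BGR2HSV);m=cv2.inRange(hsv,(5,200,110),(18,255,255));n,l,st,c=cv2.connectedComponentsWithStats(m)
print([(st[i].tolist(),c[i].round().tolist()) for i in range(1,n) if st[i,4]>60])
for a in(0,3,5,8): print(a,proj("scene",[s['eef_pos']+Q@np.array([.1317*np.cos(np.radians(a)),0,-.001-.1317*np.sin(np.radians(a))])]))
c=proj("scene",[s['eef_pos']])[0].astype(int);print(c)
cv2.imwrite("pics/s8c.png",np.hstack([cv2.resize(im[c[1]-50:c[1]+40,c[0]-70:c[0]+30],(500,450),interpolation=cv2.INTER_CUBIC),cv2.resize(im[150:290,90:230-46],(300,450))]))
E
```

```text
12.175 [ 0.46069773 -0.33048974  0.16632039] [[ 0.97   0.245  0.   ]
 [ 0.245 -0.97   0.001]
 [ 0.001 -0.    -1.   ]]
185 [117, 114, 108, 112, 110, 112, 121, 125, 121, 124, 122, 124, 121, 125, 98, 108, 119, 122, 108, 112, 108, 105, 112, 110, 109]
195 [117, 115, 108, 123, 120, 124, 96, 97, 125, 125, 122, 125, 123, 123, 120, 98, 120, 122, 121, 100, 108, 108, 108, 106, 108]
205 [114, 114, 113, 114, 127, 124, 124, 96, 97, 122, 126, 125, 121, 120, 123, 117, 93, 123, 121, 123, 101, 111, 111, 107, 125]
[([341, 187, 13, 8, 64], [348.0, 190.0])]
0 [[275.37791821 179.09932144]]
3 [[275.45554422 176.88686395]]
5 [[275.57399159 175.42089049]]
8 [[275.85220065 173.23960068]]
[320 188]
```

View pics/s8c.png

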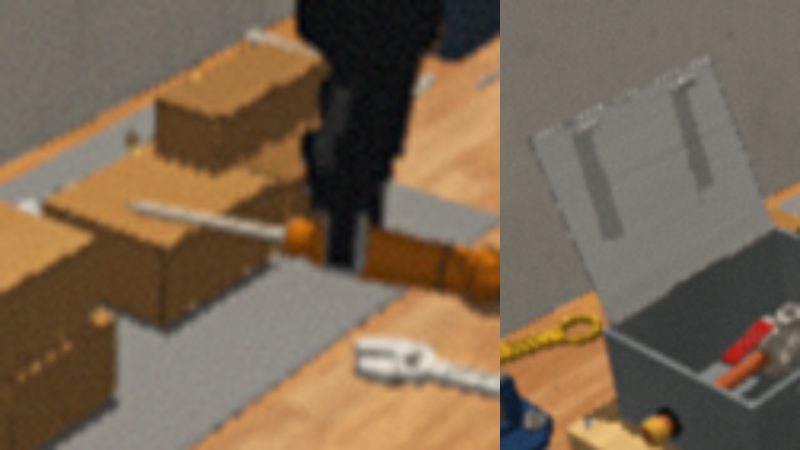

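The cover stands fully back with the red lever visible in the box. The driver tip is at (276.6,179), so it hasn't slipped in the hand. I'll lower it straight down and release.

drive_tool(motion=[[0.02,[0,0,-0.05],[0,0,0]],[0.02,[0,0,-0.05],[0,0,0]],[0.02,[0,0,-0.04],[0,0,0]],[0.02,[0,0,-0.012],[0,0,0]],[0.02,[0,0,-0.005],[0,0,0]],[0.02,[0,0,0],[0,0,0]],[0.02,[0,0,0],[0,0,0]]])

```text
t: 13.15
eef_pos: [0.4623, -0.3271, 0.0114]
tcp_rot: [0.992, 0.126, 0.001, 0.0]
wrist_force: [-0.1, 0.7, -1.1]
grip_width: 0.284
gripper_force: 120.0
```

drive_tool(motion=[[0.02,[0,0,-0.002],[0,0,0]],[0.02,[0,0,-0.001],[0,0,0]],[0.035,[0,0,0],[0,0,0]],[0.06,[0,0,0],[0,0,0]],[0.0854,[0,0,0],[0,0,0]],[0.0854,[0,0,0],[0,0,0]],[0.0854,[0,0,0.03],[0,0,0]],[0.0854,[0,0,0.06],[0,0,0]],[0.0854,[0,0,0.06],[0,0,0]],[0.0854,[0,0,0],[0,0,0]]], squeeze=30)

```text
t: 14.4
eef_pos: [0.4644, -0.3287, 0.1628]
tcp_rot: [0.992, 0.126, 0.004, 0.003]
wrist_force: [0.5, -0.3, -0.2]
grip_width: 1.002
gripper_force: 0.0
```

```bash
python3 - <<'E'
from h import *
p=bot.camera_params("wrist");w=bot.camera("wrist");cv2.imwrite("pics/w9.png",w)
hsv=cv2.cvtColor(w,cv2.COLOR_BGR2HSV);m=cv2.inRange(hsv,(4,190,60),(20,255,255));m=cv2.morphologyEx(m,cv2.MORPH_OPEN,np.ones((5,5)));n,l,st,c=cv2.connectedComponentsWithStats(m)
print([(st[i].tolist(),onz("wrist",c[i],.015,p).round(3).tolist()) for i in range(1,n) if st[i,4]>200])
im=bot.camera("scene");hsv=cv2.cvtColor(im,cv2.COLOR_BGR2HSV)
m=cv2.inRange(hsv,(0,170,90),(4,255,255))|cv2.inRange(hsv,(174,170,90),(180,255,255));m[:,:120]=0
n,l,st,c=cv2.connectedComponentsWithStats(m);O=np.array([.647,.0295]);f=np.array([np.cos(.0515),np.sin(.0515)]);d=np.array([-f[1],f[0]])
for i in range(1,n):
  if st[i,4]>8:
    ys,xs=np.nonzero(l==i);W=np.array([onz("scene",(x,y),.08)[:2]-O for x,y in zip(xs,ys)]);B=np.c_[W@f,W@d]
    print(st[i],B.min(0).round(3),B.max(0).round(3),B.mean(0).round(3))
E
```

```text
[([263, 157, 29, 103, 2581], [0.449, -0.328, 0.015]), ([539, 192, 21, 33, 514], [0.517, -0.595, 0.015])]
[160 250  15  13  70] [-0.009 -0.003] [0.015 0.046] [0.003 0.022]
```

drive_tool(motion=[[0,[0,0.0565,0.03],[0,0,-6]],[0,[0,0.0565,0.03],[0,0,-5.5]],[0,[0,0.0565,0.012],[0,0,0]],[0,[0.028,0.0565,0],[0,0,0]],[0,[0.028,0.0565,0],[0,0,0]],[0,[0.028,0.0565,0],[0,0,0]],[0,[0.028,0,0],[0,0,0]],[0,[0,0,0],[0,0,0]],[0,[0,0,0],[0,0,0]]])

```text
t: 15.62
eef_pos: [0.5708, 0.0081, 0.2255]
tcp_rot: [1.0, 0.026, -0.002, -0.001]
wrist_force: [0.2, -0.2, 0.5]
grip_width: 0.003
gripper_force: 0.0
```

```bash
cat > lev.py <<'E'
from h import *
s=bot.sense();print(s['t'],s['eef_pos'],R.from_quat(s['tcp_rot']).as_matrix().round(3)[0])
p=bot.camera_params("wrist");w=bot.camera("wrist");cv2.imwrite("pics/wl.png",w);print(ray("wrist",(280,210),p)[0])
hsv=cv2.cvtColor(w,cv2.COLOR_BGR2HSV)
m=cv2.inRange(hsv,(0,150,60),(5,255,255))|cv2.inRange(hsv,(172,150,60),(180,255,255));m=cv2.morphologyEx(m,cv2.MORPH_OPEN,np.ones((3,3)))
n,l,st,c=cv2.connectedComponentsWithStats(m)
for i in range(1,n):
  if st[i,4]>60:
    ys,xs=np.nonzero(l==i);W=np.array([onz("wrist",(x,y),.08,p)[:2] for x,y in zip(xs,ys)])*1000
    r=cv2.minAreaRect(W.astype(np.float32));print(st[i],r,cv2.boxPoints(r).round().tolist())
E
python3 lev.py
```

```text
15.625 [0.57084375 0.00811514 0.2254941 ] [ 0.999  0.051 -0.004]
[0.64847208 0.01203014 0.36786276]
[215  89  57  28 922] ((651.5177001953125, 48.32103729248047), (14.200942039489746, 50.55091094970703), 15.437329292297363) [[638.0, 71.0], [651.0, 22.0], [665.0, 26.0], [652.0, 75.0]]
```

```bash
python3 -c "
from rig import bot
print(bot.sense()['q'].round(3))"
```

```text
[1.300e-02 3.880e-01 1.970e-01 1.383e+00 2.000e-03 3.103e+00]
```

drive_tool(motion=[[0,[0,0,0],[0,0,10]],[0,[0,0,0],[0,0,10]],[0,[0,0,0],[0,0,10]],[0,[0,0,0],[0,0,10]],[0,[0,0,0],[0,0,10]],[0,[0.02,0.01,0],[0,0,10]],[0,[0.03,0.015,0],[0,0,10]],[0,[0.03,0.012,0],[0,0,10]],[0,[0.028,0.01,0],[0,0,10]],[0,[0,0,0],[0,0,0]]])

```text
t: 16.92
eef_pos: [0.6806, 0.0551, 0.2259]
tcp_rot: [0.689, 0.725, -0.001, -0.001]
wrist_force: [-0.1, -0.2, -1.1]
grip_width: 0.0
gripper_force: 0.0
```

```bash
python3 lev.py
```

```text
16.925 [0.68062942 0.05507118 0.22585458] [-0.051  0.999 -0.004]
[0.67676407 0.13284178 0.36856662]
[242 173  24  50 667] ((651.9724731445312, 48.91563034057617), (13.66769790649414, 50.86245346069336), 15.395903587341309) [[639.0, 72.0], [652.0, 23.0], [665.0, 26.0], [652.0, 75.0]]
```

drive_tool(motion=[[0,[0,0,-0.04],[0,0,0]],[0,[0,0,-0.04],[0,0,0]],[0,[0,0,-0.03],[0,0,0]],[0,[0,0,-0.02],[0,0,0]],[0,[0,0,-0.015],[0,0,0]],[0,[0,0,-0.013],[0,0,0]],[0,[0,0,0],[0,0,0]]])

```text
t: 17.85
eef_pos: [0.6788, 0.0551, 0.0685]
tcp_rot: [0.689, 0.725, -0.002, -0.002]
wrist_force: [-4.4, -0.6, -0.8]
grip_width: -0.001
gripper_force: 0.0
```

drive_tool(motion=[[0,[-0.01,-0.002,0],[0,0,0]],[0,[-0.008,0,0],[0,0,0]],[0,[-0.007,0,0],[0,0,0]],[0,[-0.0075,-0.002,0],[0,0,0]],[0,[-0.0075,-0.003,0],[0,0,0]],[0,[-0.0065,-0.004,0],[0,0,0]],[0,[-0.0065,-0.004,0],[0,0,0]],[0,[-0.005,-0.0055,0],[0,0,0]],[0,[-0.005,-0.0055,0],[0,0,0]],[0,[0,0,0],[0,0,0]]])

```text
t: 19.1
eef_pos: [0.6163, 0.0288, 0.069]
tcp_rot: [0.689, 0.725, -0.002, -0.001]
wrist_force: [0.7, -0.1, -0.7]
grip_width: 0.002
gripper_force: 0.0
```

```bash
python3 lev.py
```

```text
19.1 [0.61634356 0.02877025 0.06899282] [-0.051  0.999 -0.004]
[0.61242693 0.10660654 0.21168741]
[225 285  23  20 314] ((592.977783203125, 16.684558868408203), (12.254889488220215, 9.114717483520508), 71.88871002197266) [[587.0, 12.0], [595.0, 9.0], [599.0, 21.0], [591.0, 24.0]]
```

drive_tool(motion=[[0,[-0.004,-0.006,0],[0,0,0]],[0,[-0.003,-0.006,0],[0,0,0]],[0,[0,-0.004,0],[0,0,0]],[0,[0,0,0],[0,0,0]]])

```text
t: 19.65
eef_pos: [0.61, 0.0129, 0.0691]
tcp_rot: [0.689, 0.725, -0.001, -0.001]
wrist_force: [-0.1, 0.2, 0.3]
grip_width: 0.004
gripper_force: 0.0
```

```bash
python3 lev.py
```

```text
19.65 [0.60995006 0.01287034 0.06912667] [-0.051  0.999 -0.003]
[0.60590543 0.09069904 0.21183013]
[233 293  12  10  94] ((588.2039184570312, -0.15285992622375488), (5.551412105560303, 5.406342029571533), 0.7739971280097961) [[585.0, 3.0], [585.0, -3.0], [591.0, -3.0], [591.0, 3.0]]
[321 296  13   8  80] ((632.6883544921875, 1.0983765125274658), (6.17734956741333, 4.0900774002075195), 3.065626382827759) [[629.0, 3.0], [630.0, -1.0], [636.0, -1.0], [636.0, 3.0]]
```

drive_tool(motion=[[0,[0,-0.002,0],[0,0,0]],[0,[0,-0.002,0],[0,0,0]],[0,[0,0,0],[0,0,0]]])

```text
t: 20.08
eef_pos: [0.6101, 0.0102, 0.0692]
tcp_rot: [0.688, 0.725, -0.001, -0.001]
wrist_force: [-0.0, 3.8, 0.5]
grip_width: 0.001
gripper_force: 1.7
```

drive_tool(motion=[[0,[0,-0.0015,0],[0,0,0]],[0,[0,-0.0015,0],[0,0,0]],[0,[0,0,0],[0,0,0]]])

```text
t: 20.45
eef_pos: [0.6101, 0.0099, 0.0692]
tcp_rot: [0.688, 0.726, 0.001, -0.003]
wrist_force: [-2.2, 9.9, 1.0]
grip_width: -0.001
gripper_force: 5.1
```

Contact is firm and the finger has stopped moving, so the lever is at its stop. I'll back off, retreat upward and check.

drive_tool(motion=[[0,[0,0.008,0],[0,0,0]],[0,[0,0.008,0.01],[0,0,0]],[0,[0,0,0.05],[0,0,0]],[0,[0,0,0.05],[0,0,0]],[0,[-0.03,0,0.05],[0,0,0]],[0,[-0.04,-0.03,0],[0,0,0]],[0,[-0.03,-0.05,0],[0,0,0]],[0,[0,0,0],[0,0,0]],[0,[0,0,0],[0,0,0]]])

```text
t: 21.58
eef_pos: [0.511, -0.0577, 0.2302]
tcp_rot: [0.689, 0.725, -0.0, 0.0]
wrist_force: [0.4, 0.3, -0.5]
grip_width: -0.001
gripper_force: 0.0
```

```bash
python3 lev.py; python3 - <<'E'
from h import *
im=bot.camera("scene");g=cv2.cvtColor(im,cv2.COLOR_BGR2GRAY);b=cv2.imread("pics/s8.png",0)
for r in(185,195,205): print(r,g[r,90:190:4].tolist(),b[r,90:190:4].tolist())
o=cv2.imread("pics/scene0.png",0);dd=((cv2.absdiff(g,o)>40)*255).astype(np.uint8);dd=cv2.morphologyEx(dd,cv2.MORPH_OPEN,np.ones((3,3)))
n,l,st,c=cv2.connectedComponentsWithStats(dd);print([x.tolist() for x in st[1:] if x[4]>15])
E
```

```text
21.575 [ 0.51095835 -0.05772881  0.23017775] [-0.051  0.999 -0.   ]
[0.50653412 0.02007732 0.37287174]
[363 140  55  15 784] ((610.091552734375, -8.23475170135498), (51.37908935546875, 13.138745307922363), 2.9410181045532227) [[584.0, -3.0], [585.0, -16.0], [636.0, -13.0], [635.0, -0.0]]
185 [125, 122, 116, 120, 120, 123, 133, 133, 132, 134, 132, 136, 133, 131, 106, 113, 133, 135, 120, 120, 116, 117, 118, 116, 120] [116, 114, 108, 111, 109, 112, 121, 124, 120, 123, 121, 123, 121, 125, 97, 107, 119, 121, 107, 112, 108, 105, 111, 110, 109]
195 [126, 123, 119, 132, 133, 132, 105, 104, 133, 136, 133, 136, 133, 131, 126, 101, 130, 131, 132, 112, 117, 115, 118, 115, 119] [116, 115, 107, 123, 119, 123, 96, 97, 125, 124, 122, 124, 122, 122, 119, 97, 120, 122, 121, 100, 107, 107, 108, 105, 107]
205 [122, 123, 125, 124, 133, 133, 132, 107, 108, 130, 136, 133, 134, 134, 131, 125, 104, 132, 133, 136, 112, 118, 120, 119, 136] [114, 113, 112, 114, 127, 123, 124, 95, 97, 122, 125, 124, 120, 119, 123, 116, 93, 123, 121, 123, 101, 111, 111, 106, 124]
[[197, 0, 24, 26, 519], [369, 0, 15, 2, 30], [475,
[... 251 characters left out ...]
7, 72], [365, 149, 29, 38, 714], [464, 179, 10, 12, 52], [362, 191, 13, 6, 58], [375, 192, 12, 11, 82], [426, 192, 38, 77, 617], [116, 202, 101, 72, 3490], [364, 203, 5, 4, 19], [378, 210, 6, 4, 22], [466, 215, 10, 11, 94], [378, 218, 5, 10, 39], [445, 232, 6, 6, 32], [370, 257, 8, 14, 75], [431, 257, 78, 46, 1856], [120, 275, 8, 6, 38], [224, 285, 104, 91, 3914], [512, 286, 8, 5, 28], [521, 290, 5, 4, 18], [421, 294, 20, 30, 260], [370, 302, 4, 10, 37], [504, 303, 11, 17, 67], [493, 329, 35, 32, 766], [379, 333, 32, 43, 929], [418, 343, 30, 27, 364], [334, 366, 43, 54, 1127], [478, 370, 27, 50, 629], [380, 372, 14, 8, 78], [450, 372, 23, 10, 157], [401, 382, 6, 5, 21], [439, 385, 5, 5, 17]]
```

The lever lies at 2.94°, parallel to the box's 2.95° yaw, so the valve is shut. The cover is still fully back and the driver is on the bench, so I'm handing in.

```bash
python3 -c "
from rig import bot
print(bot.sign_off())"
```

```text
the job is handed in; nothing more can be done
None
```

I levered the cover up at the notch and folded it right back, where it stays open. The valve lever is turned to its stop, pointing to the front, and the screwdriver is back on the bench in its original place. I handed the job in at about 22 s.

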